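Shut and lock the sprung tool chest

TASK

The lid of the green tool chest is ajar and its brass lock has been left turned to locked, so the lugs under the lid foul the keeper and the lid cannot shut. Turn the brass handle back to open while the lid is still up, press the lid right down, and holding it down turn the handle to locked, so that the lid stays shut when you let go. Leave the typewriter parts on the desk where they are.

Things in the scene. Friction and masses are not known exactly. Their poses are not given: they have to be found in the camera images.
- chest: Green steel tool chest screwed to the desk, 220 mm deep (x), 260 mm wide (y), with a sloping top: 60 mm high at the front (-x, roughly to the robot's right), 215 mm at the back. Origin at the centre of its underside, z up. Shut, the lid slopes 36 degrees (0.628 rad) to the horizontal, its outer face looking up and to the chest's -x.
- lid_hinge (a point): Centre of the lid's hinge line at the chest's back upper edge: 105 mm from the chest origin along its +x, 215 mm above the desk. Axes turn with the lid: -x runs down the lid to its front edge, y along the hinge, z square out of the lid. The lid is a plate 264 mm wide, 5 mm thick, its underside in the plane of the hinge, its front edge 267 mm from the hinge.
- lid (a joint): Lid angle, rad: 0 shut, 0.2 fully up against a stay, where it starts. A spring always pushes it up: pressing it down takes 2 to 4 N at the handle at first, 7 to 8 N when shut; more than that shows it is down on its stop. Locked shut, it still rises to about 0.01 as the play is taken up; not locked, it springs up when let go.
- lock_grip (a point): Grip point of the brass lock handle: centre of a straight bar 90 mm long, 14 mm wide, from 14 to 42 mm above the lid's outer face, on a 20 mm stem. It lies on the turning axis, 190 mm from the hinge line down the middle of the lid, 35 mm out from the plane of its underside. Axes turn with the handle: x along the bar, z out of the lid.
- lock (a joint): Lock handle angle, rad, growing clockwise as one looks onto the lid: 0 open (bar up and down the slope, at the white dots), 1.571 locked (bar across, parallel to the hinge, at the red dots), where it starts. Stops at both ends; an over-centre spring (0.13 N m at the ends, none half way) drives it to the nearer end: let go within 0.5 rad of a stop, it snaps there.
- keeper_slot (a point): Middle of the slot in the keeper plate inside the chest, fixed to it, under the lock. Cross-lugs on the lock's spindle drop through the slot only with the handle within about 0.25 rad of open; at locked they land on the keeper and stop the lid at about 0.08. They turn under the keeper only with the lid held within about 0.01 rad of shut.
- bending_iron: Bystander: bending iron 190 mm long (x), 30 mm thick wooden handle, lying beside the chest, on its +y side. Origin at its underside, about mid-length.
- typebar_guide: Bystander: chrome typebar guide, 100 by 30 mm foot with two upright prongs 52 mm high, standing in front of the chest. Origin at the centre of its underside.
- escapement_rocker: Bystander: nickel escapement rocker, a flat two-armed V about 70 mm long and 22 mm high, lying in front of the chest. Origin under its hub.

How it is judged:
On the way, in this order (a step that is already met when the one before it is completed fails the run):
1. the lock handle is turned back to open with the lid still up (value of joint lock below 0.25 rad and value of joint lid above 0.1 rad), for 0.1 s.
2. the lid is pressed shut with the handle still open (value of joint lid below 0.03 rad and value of joint lock below 0.4 rad), for 0.1 s.
3. the handle is turned to locked with the lid shut (value of joint lock above 1.3 rad and value of joint lid below 0.03 rad), for 0.2 s.
At the end, for the whole second after the job is handed in: The lid is shut (under 0.03 rad) and held down by the lock alone, the handle at its locked stop (over 1.4 rad), both at rest, and each of the three loose parts is within 30 mm of where it lay (value of joint lock above 1.4 rad and value of joint lid below 0.03 rad and velocity of joint lid below 0.05 rad/s and velocity of joint lock below 0.1 rad/s and distance of each of bending_iron, typebar_guide, escapement_rocker from where it was at the start of the episode below 0.03 m); the robot touches nothing.
It fails at once if a loose part on the desk is pushed away (more than 30 mm) (distance of any of bending_iron, typebar_guide, escapement_rocker from where it was at the start of the episode above 0.03 m).
It also fails if it takes over 48 s, if anything falls off the work surface, if the arm or the gripper's body presses on something with over 40 N, if the wrist force passes 120 N, or if a joint passes its speed limit or range.

ROBOT

A 7-joint arm with a two-finger parallel gripper is mounted at the origin on the work surface. World frame = base frame: x ahead of the robot, y to its left, z up, the work surface at z = 0. Lengths are in m, angles in rad, forces in N, time in s.
With the tool pointing down it reaches from about 0.425 to 0.875 m from the base axis. Payload 4.7 kg.
Tool frame: the origin (TCP) lies at the centre of the arm's flange, where the gripper is bolted on; the fingertips stand 182 mm ahead of it and the grasp point (between the pads) lies 164 mm ahead of it (bot.grip_point_offset is the z of the grasp point in the tool frame, in m); z points along the fingers, y is the direction in which the jaws open and shut (so a half turn about z gives the same grasp; the last joint's range is limited). The gripper opens to 87 mm and grips with 3 to 60 N. Pads are 19 mm wide; open, the fingers measure 117 mm over their backs; the gripper's body (75 mm by 190 mm) begins 51 mm behind the grasp point.
Start: joints at [-1.331, 0.321, -0.07, 1.45, 0.023, 1.371, -0.057], TCP at [0.146, 0.634, 0.405] pointing down, gripper open.
Joint ranges: [-2.86, 2.86], [-0.3, 2.09], [-1.38, 1.24], [0.06, 2.45], [-1.56, 4.7], [0.09, 2.05], [-2.69, 2.69]. Speed limits (rad/s): [2.57, 2.57, 3.14, 3.14, 3.14, 3.14, 3.14].

INTERFACE

Orientations are given as a rotation vector (axis times angle).
In Python, from rig import bot, imaging, finish_job, nets gives the robot as it stands.
- The arm moves only by the tool apply_moves, never from a script. Its arguments are lists of equal length, an entry for each row: "fingers": the finger opening in cm, from 0 to 8.7; "offset": the shift along the tool's x, y, z in cm, a list of three; "twist": the turn, a rotation vector about the tool's x, y, z in rad, a list of three. A call has exactly 5 rows; each row shifts and turns the pose as measured when the row begins, along the tool's axes as they then stand; what a row does not reach is not made up. A row lasts 1/12 s, in which the tool goes at most 41.7 mm and 7.16 degrees, less where a joint would pass 70% of its speed; a pose out of reach is approached as far as the arm can. A call is refused whole if a number of a shift passes 4.17 or a number of a turn 0.125, either way. A call with a gripper value outside its range is refused whole. The fingers move at their own pace and stop on an object; the grip force is fixed at half the most. Time passes only in rows, so rows that do not move let the fingers close, or fill a call up. It gives the time, the measured TCP pose, the force and the opening at its end, in the units of the state.
- bot.get_obs(): the state, without advancing time (a new reading comes with each control period).
- imaging.get_image(name): name is "side" or "top"; returns a dict with "image" (480x640x3 uint8, blue, green, red), "fx", "fy", "cx", "cy" (pixels), "k1" (the pictures are not rectified: a ray, as slopes to the right and down, at radius r is drawn at 1 + k1 r^2 times it, then the intrinsics apply), "T" (4x4, takes a point from camera to world coordinates). Camera axes: x right, y down, z forward; pixel columns grow to the right and rows downward; lengths in m; the calibration is good to about 2 mm. A picture is of the moment at which its call begins. There is no depth.
- finish_job(): hands the job in, once; it reports no verdict.
Trained networks look in the newest picture that a camera, given by its name, has taken for a name from the list of things; names that differ only in an ending like _2 or _b are one class to them, and where a whole thing is asked for, a point or a joint stands for the part that bears it (a point fixed in the world has none). Each returns a list of dicts, best first, with "confidence" (0 to 1); they miss things now and then, are a little off and sometimes report something else, mostly with a low value. They report only what shows in the picture. A call takes as long as a camera call.
- nets.recognise(thing, camera): "location" ([column, row] in pixels, amid what is visible of it).
- nets.spot_point(thing, camera): "location" ([column, row] in pixels: a listed point, or the origin of a listed thing).
The state is a dict: "clock": time; "joint_positions": joint angles; "qd": joint speeds; "tau": joint torques, N m; "eef_pos": TCP position; "ee_rot": TCP orientation; "wrist_force": force on the tool from outside, world axes, zero at the start; "torque": the same for the moment, N m; "width": opening from 0.0 (shut) to 1.0 (fully open).
Only numpy, scipy, OpenCV 4.12 (cv2) and the standard library are available. Lean on these libraries where they do the work, as an engineer would, in place of code of your own. Each camera call takes 0.05 s, during which the arm holds its last target. There are 200 camera calls.

## Working session

There is one attempt and no reset: what is moved stays moved. The work goes in short steps, Python scripts to look and compute and a tool call to move; the robot and the scene stay as the last step left them, time stands still between calls to the robot, and variables do not carry over. Pictures are saved under pics/ and viewed, about 8 in all and at most 12, crops included, and the job is handed in when it is done.

Besides the shell and the picture viewer there is one more tool, called in YAML: its name, and indented under it one key for each argument. apply_moves: Moves the arm, as the interface text tells. Its arguments: {"type":"object","properties":{"fingers":{"type":"array"},"offset":{"type":"array"},"twist":{"type":"array"}},"required":["fingers","offset","twist"]}

```bash
mkdir -p pics; ls
python3 - <<'E'
from rig import bot, imaging, nets
import cv2,numpy as np
for c in ["side","top"]:
    r=imaging.get_image(c); cv2.imwrite(f"pics/{c}0.png",r["image"])
    print(c,r["fx"],r["fy"],r["cx"],r["cy"],r["k1"]);print(np.round(r["T"],4).tolist())
    for t in ["chest","lid_hinge","lock_grip","keeper_slot","bending_iron","typebar_guide","escapement_rocker"]:
        print(t,[(np.round(d["location"],1).tolist(),round(d["confidence"],2)) for d in nets.spot_point(t,c)[:2]])
o=bot.get_obs();print(o)
E
```

```text
pics
side 466.4536351822979 466.4536351822979 317.2642465637335 237.4029738011562 0.0029992890302335887
[[0.9955, -0.0475, 0.0815, 0.5067], [-0.0931, -0.6311, 0.7701, -0.4851], [0.0148, -0.7742, -0.6327, 0.601], [0.0, 0.0, 0.0, 1.0]]
chest []
lid_hinge [([326.9, 184.4], 0.95)]
lock_grip [([410.4, 288.3], 0.7)]
keeper_slot []
bending_iron [([244.9, 377.1], 0.79)]
typebar_guide [([375.6, 467.6], 0.84)]
escapement_rocker [([473.0, 419.1], 0.58)]
top 582.4701604220184 582.4701604220184 320.487647152616 244.67135360546737 -0.034267866211631304
[[-0.0215, -0.9871, 0.1585, 0.4146], [-0.9998, 0.0218, 0.0002, 0.0593], [-0.0037, -0.1585, -0.9874, 1.1121], [0.0, 0.0, 0.0, 1.0]]
chest []
lid_hinge [([295.5, 226.0], 0.82)]
lock_grip [([392.9, 182.3], 0.7), ([459.3, 231.3], 0.4)]
keeper_slot []
bending_iron [([386.2, 319.6], 0.66), ([293.7, 226.9], 0.54)]
typebar_guide [([459.0, 234.0], 0.6)]
escapement_rocker [([433.8, 156.9], 0.84)]
{'clock': 0.8, 'joint_positions': array([-1.33092121,  0.32099089, -0.07008393,  1.45047062,  0.02263487,
        1.37077461, -0.05687498]), 'qd': array([ 0.00084565, -0.00087499, -0.00070138,  0.0014753 , -0.00097804,
       -0.00101428,  0.0002719 ]), 'tau': array([-9.43905366e-05, -4.91053534e+01, -4.03193012e-01, -3.12756658e+01,
       -6.37717964e-02,  3.34832724e-02,  3.22109008e-05]), 'eef_pos': array([0.14554544, 0.63351346, 0.40480711]), 'ee_rot': array([3.53828410e-01, 3.12150688e+00, 2.13580449e-04]), 'wrist_force': array([-0.42987725,  0.2830044 ,  0.06167541]), 'torque': array([-0.0073345 , -0.024118  ,  0.00789096]), 'width': 0.9952121454412962}
```

View pics/side0.png

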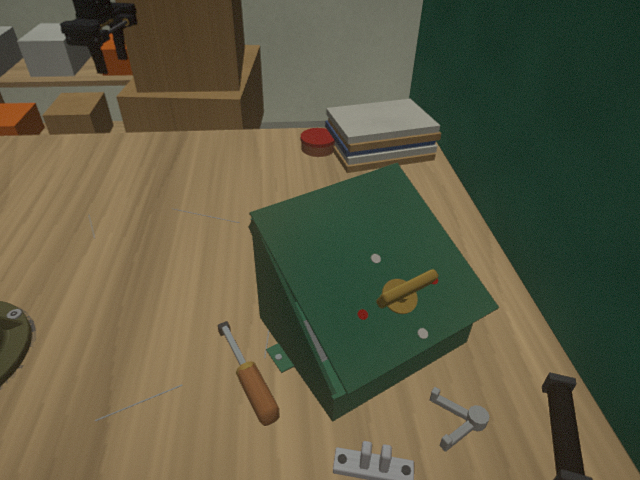

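View pics/top0.png

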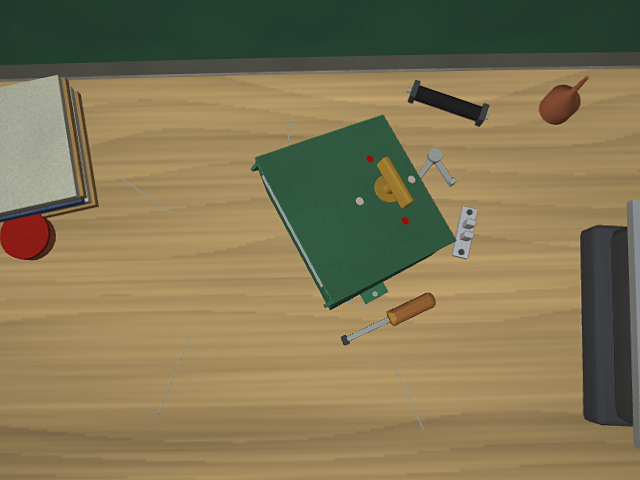

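The side and top views show the chest: in the top image the hinge edge runs (256,160)-(331,306) and the front corners are at (382,116) and (456,240). The bar lies across the lid, between the red dots. In the side image the hinge corners are at (251,214) and (400,166). I'll fit the chest pose from these.

```bash
cat > h.py <<'E'
import numpy as np
from scipy.optimize import least_squares
from scipy.spatial.transform import Rotation as R
def lidT(p,th):
    x,y,w=p[:3]; Rc=R.from_euler('z',w); s=0.628-th
    # lid y-rotation: -x goes down by s
    Rl=Rc*R.from_euler('y',-s)
    return Rl, np.array([x,y,0])+Rc.apply([.105,0,.215])
def proj(c,P):
    T=np.array(c["T"]); q=(P-T[:3,3])@T[:3,:3]; s=q[:,:2]/q[:,2:]
    s=s*(1+c["k1"]*(s**2).sum(1,keepdims=True))
    return s*[c["fx"],c["fy"]]+[c["cx"],c["cy"]]
def tool(p,th,lock,out,flip=0,down=0.,base=0.):
    """TCP pose gripping: grasp point at `out` beyond lock_grip, jaws perpendicular to bar"""
    Rl,t=lidT(p,th)
    # bar dir angle about lid z: lock=0 -> along lid x ; growing clockwise from above => -lock
    Rg=Rl*R.from_euler('z',-lock+base)*R.from_euler('x',np.pi)*R.from_euler('z',np.pi*flip)
    # tool x along bar, tool y perpendicular, tool z into lid
    g=t+Rl.apply([-.190,0,.035+out])
    return Rg, g-Rg.apply([0,0,.164])
def rows(cur,Rg,pg,n,vmax=.040,wmax=.12):
    """n rows from cur=(R,p) toward goal"""
    Rc,pc=cur; out=[]
    rv=(Rc.inv()*Rg).as_rotvec(); k=n
    for i in range(n):
        Rn=Rc*R.from_rotvec(rv*(1/n)); pn=pc+(pg-pc)/(n-i)
        out.append((np.round(Rc.inv().apply(pn-pc)*100,2).tolist(),np.round(rv/n,3).tolist()))
        Rc,pc=Rn,pn
    return out
E
python3 - <<'E'
from h import *
S=dict(fx=466.4536,fy=466.4536,cx=317.264,cy=237.403,k1=.003,T=[[0.9955,-0.0475,0.0815,0.5067],[-0.0931,-0.6311,0.7701,-0.4851],[0.0148,-0.7742,-0.6327,0.601],[0,0,0,1]])
Tp=dict(fx=582.47,fy=582.47,cx=320.4876,cy=244.671,k1=-.03427,T=[[-0.0215,-0.9871,0.1585,0.4146],[-0.9998,0.0218,0.0002,0.0593],[-0.0037,-0.1585,-0.9874,1.1121],[0,0,0,1]])
L=np.array([[0,0,0],[-.19,0,.035],[-.19,0,.005],[0,.132,.005],[0,-.132,.005],[-.267,.132,.005],[-.267,-.132,.005]])
st=np.array([[326.9,184.4],[410.4,288.3],[399.5,297],[251,214],[400,166],[345,390],[497,306]])
tp=np.array([[295.5,226],[392.9,182.3],[386.5,190],[331,306],[256,160],[456,240],[383,116]])
print("order check y+ side")
def f(p,th=None):
    Rl,t=lidT(p,p[3]); P=t+Rl.apply(L)
    return np.r_[(proj(S,P)-st).ravel(),(proj(Tp,P)-tp).ravel()]
r=least_squares(f,[.55,0,2.0,.2],loss='soft_l1',f_scale=2); print(np.round(r.x,4)); print(np.round(r.fun.reshape(2,-1,2),1).tolist())
r=least_squares(lambda q:f([*q,.2]),r.x[:3],loss='soft_l1',f_scale=2); print(np.round(r.x,4)); print(np.round(r.fun.reshape(2,-1,2),1).tolist())
p=r.x; Rl,t=lidT(p,.2); print("grip",t+Rl.apply([-.19,0,.035]))
for fl in (0,1):
  for lk in (1.571,0):
    Rg,pg=tool(p,.2,lk,0,fl);print(fl,lk,pg.round(3),Rg.as_matrix().round(2).tolist())
E
```

```text
order check y+ side
[0.6327 0.0068 2.036  0.1907]
[[[2.5, 3.4], [-4.1, -1.5], [-2.0, -1.8], [-0.9, -1.3], [-1.3, -2.9], [0.8, 2.5], [0.8, 0.6]], [[-1.6, 2.3], [1.5, 0.0], [-0.5, -0.1], [3.8, -3.9], [0.7, -4.8], [-0.8, 1.2], [-0.5, -1.5]]]
[0.6322 0.0071 2.0342]
[[[2.3, 3.3], [-4.2, -2.4], [-2.0, -2.5], [-1.2, -1.5], [-1.5, -3.0], [0.6, 1.8], [1.3, 0.0]], [[-1.9, 2.5], [1.7, -0.0], [-0.2, -0.2], [3.4, -3.6], [0.6, -4.6], [-0.2, 1.2], [0.1, -1.9]]]
grip [ 0.66902494 -0.06657419  0.16798303]
0 1.571 [ 0.699 -0.127  0.317] [[0.89, 0.41, -0.19], [0.45, -0.81, 0.37], [-0.0, -0.42, -0.91]]
0 0 [ 0.699 -0.127  0.317] [[-0.41, 0.89, -0.19], [0.81, 0.45, 0.37], [0.42, 0.0, -0.91]]
1 1.571 [ 0.699 -0.127  0.317] [[-0.89, -0.41, -0.19], [-0.45, 0.81, 0.37], [0.0, 0.42, -0.91]]
1 0 [ 0.699 -0.127  0.317] [[0.41, -0.89, -0.19], [-0.81, -0.45, 0.37], [-0.42, -0.0, -0.91]]
```

```bash
cat >> h.py <<'E'
P0=np.array([0.6322,0.0071,2.0342])
def cur():
    from rig import bot
    o=bot.get_obs(); print("t",round(o["clock"],2),"pos",np.round(o["eef_pos"],3),"F",np.round(o["wrist_force"],1),"M",np.round(o["torque"],2),"w",round(o["width"],3),"q",np.round(o["joint_positions"],2))
    return R.from_rotvec(o["ee_rot"]),np.array(o["eef_pos"])
def show(rs):
    for i in range(0,len(rs),5):
        print("offset",[a for a,b in rs[i:i+5]],"\n twist",[b for a,b in rs[i:i+5]])
E
python3 - <<'E'
from h import *
c=cur(); Rg,pg=tool(P0,.2,1.571,.10)
print(pg)
rv=(c[0].inv()*Rg).as_rotvec(); print(rv)
Rm=c[0]*R.from_rotvec(rv/2)
show(rows(c,Rm,np.array([.50,.42,.50]),15))
E
```

```text
t 0.8 pos [0.146 0.634 0.405] F [-0.4  0.3  0.1] M [-0.01 -0.02  0.01] w 0.995 q [-1.33  0.32 -0.07  1.45  0.02  1.37 -0.06]
[ 0.71800618 -0.16461707  0.40816962]
[0.18784387 0.52265053 2.40575024]
offset [[-2.62, -0.86, -0.63], [-2.67, -0.65, -0.68], [-2.7, -0.44, -0.72], [-2.72, -0.23, -0.76], [-2.71, -0.01, -0.81]] 
 twist [[0.006, 0.017, 0.08], [0.006, 0.017, 0.08], [0.006, 0.017, 0.08], [0.006, 0.017, 0.08], [0.006, 0.017, 0.08]]
offset [[-2.69, 0.2, -0.86], [-2.65, 0.41, -0.91], [-2.59, 0.61, -0.96], [-2.52, 0.81, -1.01], [-2.43, 1.0, -1.05]] 
 twist [[0.006, 0.017, 0.08], [0.006, 0.017, 0.08], [0.006, 0.017, 0.08], [0.006, 0.017, 0.08], [0.006, 0.017, 0.08]]
offset [[-2.32, 1.19, -1.1], [-2.2, 1.36, -1.15], [-2.06, 1.52, -1.2], [-1.91, 1.68, -1.24], [-1.75, 1.82, -1.28]] 
 twist [[0.006, 0.017, 0.08], [0.006, 0.017, 0.08], [0.006, 0.017, 0.08], [0.006, 0.017, 0.08], [0.006, 0.017, 0.08]]
```

apply_moves:
  fingers: [8.7,8.7,8.7,8.7,8.7]
  offset:
    - [-2.62,-0.86,-0.63]
    - [-2.67,-0.65,-0.68]
    - [-2.7,-0.44,-0.72]
    - [-2.72,-0.23,-0.76]
    - [-2.71,0,-0.81]
  twist:
    - [0.006,0.017,0.08]
    - [0.006,0.017,0.08]
    - [0.006,0.017,0.08]
    - [0.006,0.017,0.08]
    - [0.006,0.017,0.08]

```text
clock: 1.22
eef_pos: [0.2573, 0.5641, 0.4346]
ee_rot: [-0.934, -2.898, 0.038]
wrist_force: [-0.2, 0.3, -0.6]
width: 1.003
```

apply_moves:
  fingers: [8.7,8.7,8.7,8.7,8.7]
  offset:
    - [-2.69,0.2,-0.86]
    - [-2.65,0.41,-0.91]
    - [-2.59,0.61,-0.96]
    - [-2.52,0.81,-1.01]
    - [-2.43,1.0,-1.05]
  twist:
    - [0.006,0.017,0.08]
    - [0.006,0.017,0.08]
    - [0.006,0.017,0.08]
    - [0.006,0.017,0.08]
    - [0.006,0.017,0.08]

```text
clock: 1.63
eef_pos: [0.3803, 0.4884, 0.4679]
ee_rot: [-1.476, -2.563, 0.067]
wrist_force: [0.8, 0.7, -0.6]
width: 1.0
```

apply_moves:
  fingers: [8.7,8.7,8.7,8.7,8.7]
  offset:
    - [-2.32,1.19,-1.1]
    - [-2.2,1.36,-1.15]
    - [-2.06,1.52,-1.2]
    - [-1.91,1.68,-1.24]
    - [-1.75,1.82,-1.28]
  twist:
    - [0.006,0.017,0.08]
    - [0.006,0.017,0.08]
    - [0.006,0.017,0.08]
    - [0.006,0.017,0.08]
    - [0.006,0.017,0.08]

```text
clock: 2.05
eef_pos: [0.5023, 0.4102, 0.5011]
ee_rot: [-1.93, -2.135, 0.092]
wrist_force: [0.7, -0.7, 0.0]
width: 0.999
```

Run:
```python
from h import *
c=cur(); Rg,pg=tool(P0,.2,1.571,.10)
show(rows(c,Rg,pg,20))
```

```text
t 2.05 pos [0.502 0.41  0.501] F [ 0.7 -0.7  0. ] M [-0.18 -0.26  0.03] w 0.999 q [-0.87  0.34  0.29  1.26 -0.34  1.68 -0.5 ]
offset [[-2.99, 0.82, -0.17], [-2.94, 0.99, -0.21], [-2.87, 1.16, -0.25], [-2.79, 1.32, -0.3], [-2.71, 1.48, -0.34]] 
 twist [[0.004, 0.013, 0.058], [0.004, 0.013, 0.058], [0.004, 0.013, 0.058], [0.004, 0.013, 0.058], [0.004, 0.013, 0.058]]
offset [[-2.61, 1.64, -0.38], [-2.51, 1.78, -0.42], [-2.39, 1.92, -0.46], [-2.27, 2.06, -0.5], [-2.14, 2.19, -0.53]] 
 twist [[0.004, 0.013, 0.058], [0.004, 0.013, 0.058], [0.004, 0.013, 0.058], [0.004, 0.013, 0.058], [0.004, 0.013, 0.058]]
offset [[-2.0, 2.3, -0.57], [-1.86, 2.41, -0.61], [-1.7, 2.52, -0.64], [-1.55, 2.61, -0.67], [-1.38, 2.69, -0.7]] 
 twist [[0.004, 0.013, 0.058], [0.004, 0.013, 0.058], [0.004, 0.013, 0.058], [0.004, 0.013, 0.058], [0.004, 0.013, 0.058]]
offset [[-1.21, 2.76, -0.73], [-1.04, 2.83, -0.76], [-0.86, 2.88, -0.78], [-0.69, 2.92, -0.81], [-0.5, 2.95, -0.83]] 
 twist [[0.004, 0.013, 0.058], [0.004, 0.013, 0.058], [0.004, 0.013, 0.058], [0.004, 0.013, 0.058], [0.004, 0.013, 0.058]]
```

apply_moves:
  fingers: [8.7,8.7,8.7,8.7,8.7]
  offset:
    - [-2.99,0.82,-0.17]
    - [-2.94,0.99,-0.21]
    - [-2.87,1.16,-0.25]
    - [-2.79,1.32,-0.3]
    - [-2.71,1.48,-0.34]
  twist:
    - [0.004,0.013,0.058]
    - [0.004,0.013,0.058]
    - [0.004,0.013,0.058]
    - [0.004,0.013,0.058]
    - [0.004,0.013,0.058]

```text
clock: 2.47
eef_pos: [0.5601, 0.2623, 0.4785]
ee_rot: [-2.198, -1.779, 0.094]
wrist_force: [-0.0, 0.0, 0.4]
width: 1.006
```

apply_moves:
  fingers: [8.7,8.7,8.7,8.7,8.7]
  offset:
    - [-2.61,1.64,-0.38]
    - [-2.51,1.78,-0.42]
    - [-2.39,1.92,-0.46]
    - [-2.27,2.06,-0.5]
    - [-2.14,2.19,-0.53]
  twist:
    - [0.004,0.013,0.058]
    - [0.004,0.013,0.058]
    - [0.004,0.013,0.058]
    - [0.004,0.013,0.058]
    - [0.004,0.013,0.058]

```text
clock: 2.88
eef_pos: [0.6131, 0.1103, 0.4549]
ee_rot: [-2.409, -1.392, 0.099]
wrist_force: [0.6, -0.9, -0.2]
width: 1.001
```

apply_moves:
  fingers: [8.7,8.7,8.7,8.7,8.7]
  offset:
    - [-2.0,2.3,-0.57]
    - [-1.86,2.41,-0.61]
    - [-1.7,2.52,-0.64]
    - [-1.55,2.61,-0.67]
    - [-1.38,2.69,-0.7]
  twist:
    - [0.004,0.013,0.058]
    - [0.004,0.013,0.058]
    - [0.004,0.013,0.058]
    - [0.004,0.013,0.058]
    - [0.004,0.013,0.058]

```text
clock: 3.3
eef_pos: [0.6643, -0.0417, 0.4309]
ee_rot: [-2.563, -0.984, 0.103]
wrist_force: [0.4, 0.3, 0.0]
width: 1.001
```

Run:
```python
from h import *
c=cur(); Rg,pg=tool(P0,.2,1.571,.10)
show(rows(c,Rg,pg,5))
```

```text
t 3.3 pos [ 0.664 -0.042  0.431] F [0.4 0.3 0. ] M [-0.5  -0.19 -0.04] w 1.001 q [-0.3   0.49  0.61  1.28 -0.55  1.75 -0.56]
offset [[-0.84, 2.51, -0.62], [-0.7, 2.55, -0.64], [-0.56, 2.58, -0.65], [-0.42, 2.6, -0.67], [-0.28, 2.62, -0.68]] 
 twist [[0.005, 0.008, 0.053], [0.005, 0.008, 0.053], [0.005, 0.008, 0.053], [0.005, 0.008, 0.053], [0.005, 0.008, 0.053]]
```

apply_moves:
  fingers: [8.7,8.7,8.7,8.7,8.7]
  offset:
    - [-0.84,2.51,-0.62]
    - [-0.7,2.55,-0.64]
    - [-0.56,2.58,-0.65]
    - [-0.42,2.6,-0.67]
    - [-0.28,2.62,-0.68]
  twist:
    - [0.005,0.008,0.053]
    - [0.005,0.008,0.053]
    - [0.005,0.008,0.053]
    - [0.005,0.008,0.053]
    - [0.005,0.008,0.053]

```text
clock: 3.72
eef_pos: [0.7191, -0.1723, 0.4071]
ee_rot: [-2.653, -0.601, 0.135]
wrist_force: [1.6, 1.0, -1.1]
width: 0.995
```

Run:
```python
from h import *
from rig import imaging,nets
import cv2
c=cur(); Rg,pg=tool(P0,.2,1.571,.02)
print("goal",pg,"rot err",(c[0].inv()*Rg).as_rotvec().round(3))
show(rows(c,Rg,pg,5))
r=imaging.get_image("side"); cv2.imwrite("pics/s1.png",cv2.resize(r["image"][150:450,200:600],(800,600)))
print(nets.spot_point("lock_grip","side")[:1])
```

```text
t 3.72 pos [ 0.719 -0.172  0.407] F [ 1.6  1.  -1.1] M [-0.53 -0.11 -0.  ] w 0.995 q [-0.07  0.71  0.66  1.04 -0.67  1.85 -0.67]
goal [ 0.70316408 -0.13491475  0.3353858 ] rot err [-0.001 -0.005 -0.016]
offset [[0.04, -0.14, 1.64], [0.04, -0.14, 1.64], [0.04, -0.14, 1.64], [0.05, -0.14, 1.64], [0.05, -0.14, 1.64]] 
 twist [[-0.0, -0.001, -0.003], [-0.0, -0.001, -0.003], [-0.0, -0.001, -0.003], [-0.0, -0.001, -0.003], [-0.0, -0.001, -0.003]]
[{'location': [408.4, 288.4], 'confidence': 0.55}]
```

View pics/s1.png

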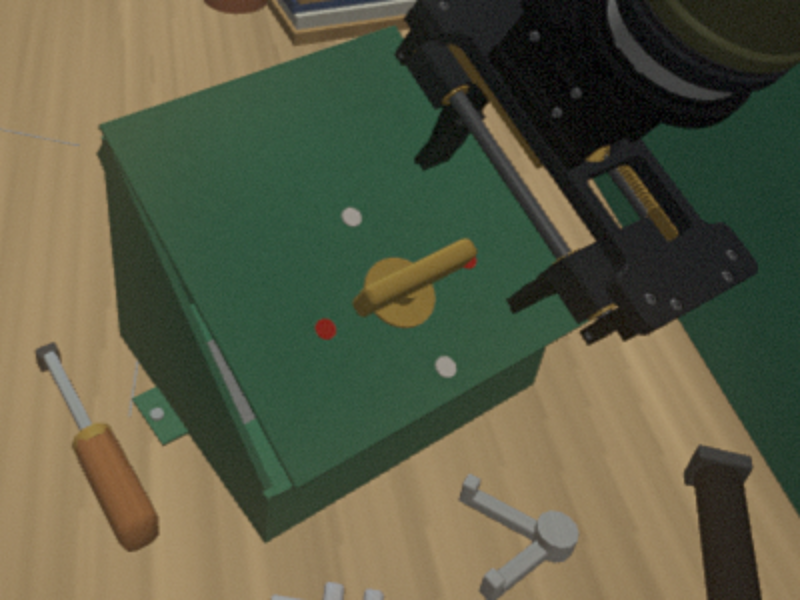

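The side view shows the gripper squarely above the bar, which is centred at about (407,288) in full-image pixels. That agrees with the network (408,288) and is within 3 px of the fit. Descending.

apply_moves:
  fingers: [8.7,8.7,8.7,8.7,8.7]
  offset:
    - [0.04,-0.14,1.64]
    - [0.04,-0.14,1.64]
    - [0.04,-0.14,1.64]
    - [0.05,-0.14,1.64]
    - [0.05,-0.14,1.64]
  twist:
    - [0,-0.001,-0.003]
    - [0,-0.001,-0.003]
    - [0,-0.001,-0.003]
    - [0,-0.001,-0.003]
    - [0,-0.001,-0.003]

```text
clock: 4.23
eef_pos: [0.7025, -0.1423, 0.3325]
ee_rot: [-2.659, -0.614, 0.134]
wrist_force: [1.3, -0.3, 0.1]
width: 1.0
```

Run:
```python
from h import *
from rig import imaging,nets
import cv2
c=cur(); Rg,pg=tool(P0,.2,1.571,.0)
print("goal",pg,"rot err",(c[0].inv()*Rg).as_rotvec().round(3))
show(rows(c,Rg,pg,3))
a=imaging.get_image("side")["image"][200:380,320:480];b=imaging.get_image("top")["image"][110:245,330:450]
cv2.imwrite("pics/s2.png",np.hstack([cv2.resize(a,(400,450)),cv2.resize(b,(400,450))]))
```

```text
t 4.23 pos [ 0.703 -0.142  0.333] F [ 1.3 -0.3  0.1] M [-0.52 -0.04 -0.01] w 1.0 q [-0.15  0.69  0.65  1.23 -0.65  1.69 -0.63]
goal [ 0.69945355 -0.12748916  0.31718985] rot err [ 0.007 -0.002 -0.009]
offset [[0.12, -0.24, 0.66], [0.13, -0.23, 0.67], [0.13, -0.23, 0.67]] 
 twist [[0.002, -0.001, -0.003], [0.002, -0.001, -0.003], [0.002, -0.001, -0.003]]
```

View pics/s2.png

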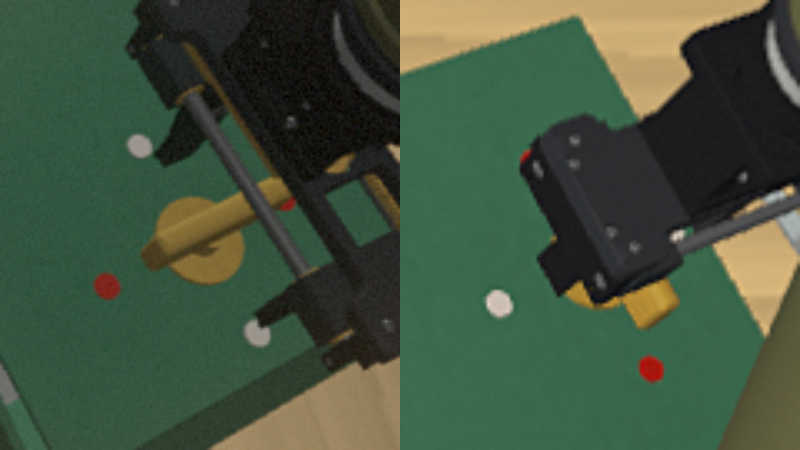

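The fingers straddle the bar, with the red and white dots visible around it. Their tips' midpoint is about 7 px down-slope of the bar, and the computed correction covers that.

apply_moves:
  fingers: [8.7,8.7,8.7,3.5,2.5]
  offset:
    - [0.12,-0.24,0.66]
    - [0.13,-0.23,0.67]
    - [0.13,-0.23,0.67]
    - [0,0,0]
    - [0,0,0]
  twist:
    - [0.002,0,-0.003]
    - [0.002,0,-0.003]
    - [0.002,0,-0.003]
    - [0,0,0]
    - [0,0,0]

```text
clock: 4.75
eef_pos: [0.6998, -0.1237, 0.3173]
ee_rot: [-2.646, -0.631, 0.133]
wrist_force: [0.2, -0.7, 0.2]
width: 0.921
```

Run:
```python
from h import *
c=cur(); Rg,pg=tool(P0,.2,1.571,.0)
print("rot err",(c[0].inv()*Rg).as_rotvec().round(3))
show(rows(c,Rg,pg,2))
```

```text
t 4.75 pos [ 0.7   -0.124  0.317] F [ 0.2 -0.7  0.2] M [-0.5  -0.11  0.01] w 0.921 q [-0.17  0.68  0.64  1.27 -0.66  1.66 -0.62]
rot err [-0.001 -0.001  0.005]
offset [[-0.1, 0.15, -0.06], [-0.1, 0.15, -0.06]] 
 twist [[-0.001, -0.001, 0.003], [-0.001, -0.001, 0.003]]
```

apply_moves:
  fingers: [4,3,2.5,2.5,2.5]
  offset:
    - [-0.1,0.15,0]
    - [0,0.1,0]
    - [0,0,0]
    - [0,0,0]
    - [0,0,0]
  twist:
    - [0,0,0]
    - [0,0,0]
    - [0,0,0]
    - [0,0,0]
    - [0,0,0]

```text
clock: 5.17
eef_pos: [0.7003, -0.128, 0.3178]
ee_rot: [-2.648, -0.63, 0.13]
wrist_force: [-0.5, -0.5, -0.8]
width: 0.553
```

apply_moves:
  fingers: [1.0,0.5,0,0,0]
  offset:
    - [0,0,0]
    - [0,0,0]
    - [0,0,0]
    - [0,0,0]
    - [0,0,0]
  twist:
    - [0,0,0]
    - [0,0,0]
    - [0,0,0]
    - [0,0,0]
    - [0,0,0]

```text
clock: 5.58
eef_pos: [0.7004, -0.1293, 0.3178]
ee_rot: [-2.651, -0.628, 0.128]
wrist_force: [1.3, -2.0, -2.0]
width: 0.208
```

Run:
```python
from h import *
c=cur(); Rg,pg=tool(P0,.2,1.571,.0)
print("rot err",(c[0].inv()*Rg).as_rotvec().round(3))
show(rows(c,Rg,pg,1))
```

```text
t 5.58 pos [ 0.7   -0.129  0.318] F [ 1.3 -2.  -2. ] M [-0.94 -0.54 -0.06] w 0.208 q [-0.17  0.68  0.64  1.27 -0.65  1.66 -0.62]
rot err [ 0.004 -0.004  0.003]
offset [[-0.01, -0.16, 0.14]] 
 twist [[0.004, -0.004, 0.003]]
```

apply_moves:
  fingers: [0,0,0,0,0]
  offset:
    - [0,0,0]
    - [0,0,0]
    - [0,0,0]
    - [0,0,0]
    - [0,0,0]
  twist:
    - [0,0,0]
    - [0,0,0]
    - [0,0,0]
    - [0,0,0]
    - [0,0,0]

```text
clock: 6.0
eef_pos: [0.7005, -0.1293, 0.3178]
ee_rot: [-2.651, -0.628, 0.128]
wrist_force: [-0.2, -0.6, -1.1]
width: 0.208
```

Run:
```python
from h import *
c=cur(); Rg,pg=tool(P0,.2,1.571,.0)
rv=(c[0].inv()*Rg).as_rotvec().round(3); print("rot err",rv)
show(rows(c,Rg,pg,1))
# pivot: where should the lock axis be, in tool frame (x,y)?
Rl,t=lidT(P0,.2); print("grip in tool",c[0].inv().apply(t+Rl.apply([-.19,0,.035])-c[1]))
```

```text
t 6.0 pos [ 0.7   -0.129  0.318] F [-0.2 -0.6 -1.1] M [-0.68 -0.22 -0.05] w 0.208 q [-0.17  0.68  0.64  1.27 -0.65  1.66 -0.62]
rot err [ 0.004 -0.004  0.003]
offset [[-0.01, -0.16, 0.14]] 
 twist [[0.004, -0.004, 0.003]]
grip in tool [-0.00080867 -0.00220133  0.16539632]
```

apply_moves:
  fingers: [0,0,0,0,0]
  offset:
    - [0,0,0]
    - [0,0,0]
    - [0,0,0]
    - [0,0,0]
    - [0,0,0]
  twist:
    - [0,0,-0.1]
    - [0,0,-0.1]
    - [0,0,-0.1]
    - [0,0,-0.1]
    - [0,0,-0.1]

```text
clock: 6.42
eef_pos: [0.7004, -0.129, 0.3179]
ee_rot: [-2.395, -1.283, -0.022]
wrist_force: [-0.0, -0.8, 0.0]
width: 0.209
```

```bash
cat >> h.py <<'E'
def rep(th,lock,n=1,P=P0,out=0.):
    c=cur(); Rg,pg=tool(P,th,lock,out)
    print("err rot",(c[0].inv()*Rg).as_rotvec().round(3),"pos tool cm",(c[0].inv().apply(pg-c[1])*100).round(2)); return c
E
python3 -c "
from h import *
rep(.2,1.571)"
```

```text
t 6.42 pos [ 0.7   -0.129  0.318] F [-0.  -0.8  0. ] M [-0.62 -0.11 -0.14] w 0.209 q [-0.11  0.66  0.55  1.27 -0.6   1.64 -0.13]
err rot [ 0.004 -0.003  0.521] pos tool cm [ 0.05 -0.12  0.14]
```

apply_moves:
  fingers: [0,0,0,0,0]
  offset:
    - [0,0,0]
    - [0,0,0]
    - [0,0,0]
    - [0,0,0]
    - [0,0,0]
  twist:
    - [0,0,-0.1]
    - [0,0,-0.1]
    - [0,0,-0.1]
    - [0,0,-0.1]
    - [0,0,-0.1]

```text
clock: 6.83
eef_pos: [0.7001, -0.129, 0.318]
ee_rot: [-1.99, -1.868, -0.173]
wrist_force: [1.4, -0.1, -0.4]
width: 0.206
```

Run:
```python
from h import *
from rig import imaging
import cv2
rep(.2,.5)
a=imaging.get_image("side")["image"][200:380,320:480];b=imaging.get_image("top")["image"][110:245,330:450]
cv2.imwrite("pics/s3.png",np.hstack([cv2.resize(a,(400,450)),cv2.resize(b,(400,450))]))
```

```text
t 6.83 pos [ 0.7   -0.129  0.318] F [ 1.4 -0.1 -0.4] M [-0.69 -0.3  -0.1 ] w 0.206 q [-0.06  0.64  0.45  1.26 -0.55  1.62  0.36]
err rot [ 0.004  0.    -0.026] pos tool cm [ 0.1  -0.05  0.14]
```

View pics/s3.png

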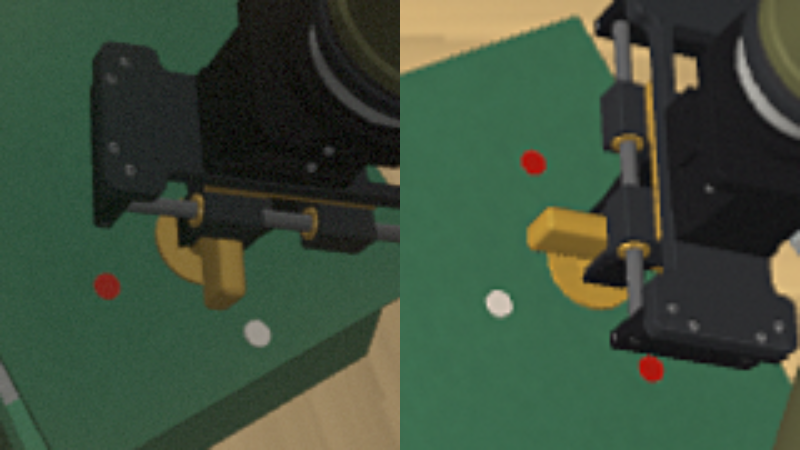

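The handle is turning with the gripper: the bar is now about 60% of the way towards the white dots. Continuing to the open stop.

apply_moves:
  fingers: [0,0,0,0,0]
  offset:
    - [0,0,0]
    - [0,0,0]
    - [0,0,0]
    - [0,0,0]
    - [0,0,0]
  twist:
    - [0,0,-0.1]
    - [0,0,-0.1]
    - [0,0,-0.1]
    - [0,0,-0.1]
    - [0,0,-0.05]

```text
clock: 7.35
eef_pos: [0.6999, -0.129, 0.318]
ee_rot: [-1.54, -2.286, -0.297]
wrist_force: [-0.0, -0.8, -0.9]
width: 0.21
```

Run:
```python
from h import *
rep(.2,.0)
```

```text
t 7.35 pos [ 0.7   -0.129  0.318] F [-0.  -0.8 -0.9] M [-0.7  -0.33 -0.03] w 0.21 q [-0.01  0.63  0.37  1.26 -0.51  1.61  0.78]
err rot [ 0.003  0.002 -0.078] pos tool cm [0.11 0.02 0.14]
```

apply_moves:
  fingers: [0,0,0,0,0]
  offset:
    - [0,0,0]
    - [0,0,0]
    - [0,0,0]
    - [0,0,0]
    - [0,0,0]
  twist:
    - [0,0,-0.05]
    - [0,0,-0.04]
    - [0,0,0]
    - [0,0,0]
    - [0,0,0]

```text
clock: 7.77
eef_pos: [0.6999, -0.1291, 0.318]
ee_rot: [-1.451, -2.351, -0.318]
wrist_force: [0.5, -0.3, -0.8]
width: 0.207
```

```bash
cat >> h.py <<'E'
def swing(c,a,b,n):
    rs=[];pr=c
    for k in range(1,n+1):
        th=a+(b-a)*k/n; R0,t0=lidT(P0,a); R1,t1=lidT(P0,th); D=R1*R0.inv()
        nx=(D*c[0], t1+D.apply(c[1]-t0))
        rs.append((np.round(pr[0].inv().apply(nx[1]-pr[1])*100,2).tolist(),np.round((pr[0].inv()*nx[0]).as_rotvec(),3).tolist())); pr=nx
    show(rs)
E
python3 - <<'E'
from h import *
c=rep(.2,.0); swing(c,.2,.0,10)
E
```

```text
t 7.77 pos [ 0.7   -0.129  0.318] F [ 0.5 -0.3 -0.8] M [-0.57 -0.27 -0.  ] w 0.207 q [ 0.    0.63  0.36  1.26 -0.5   1.61  0.86]
err rot [0.002 0.002 0.002] pos tool cm [0.12 0.03 0.14]
offset [[-0.4, -0.0, 0.39], [-0.4, -0.0, 0.39], [-0.4, -0.0, 0.39], [-0.4, -0.0, 0.39], [-0.4, -0.0, 0.39]] 
 twist [[-0.0, 0.02, 0.0], [-0.0, 0.02, 0.0], [-0.0, 0.02, 0.0], [-0.0, 0.02, 0.0], [-0.0, 0.02, 0.0]]
offset [[-0.4, -0.0, 0.39], [-0.4, -0.0, 0.39], [-0.4, -0.0, 0.39], [-0.4, -0.0, 0.39], [-0.4, -0.0, 0.39]] 
 twist [[-0.0, 0.02, 0.0], [-0.0, 0.02, 0.0], [-0.0, 0.02, 0.0], [-0.0, 0.02, 0.0], [-0.0, 0.02, 0.0]]
```

apply_moves:
  fingers: [0,0,0,0,0]
  offset:
    - [-0.4,0,0.39]
    - [-0.4,0,0.39]
    - [-0.4,0,0.39]
    - [-0.4,0,0.39]
    - [-0.4,0,0.39]
  twist:
    - [0,0.02,0]
    - [0,0.02,0]
    - [0,0.02,0]
    - [0,0.02,0]
    - [0,0.02,0]

```text
clock: 8.18
eef_pos: [0.7043, -0.1394, 0.2947]
ee_rot: [-1.404, -2.266, -0.388]
wrist_force: [-0.6, -2.0, 4.9]
width: 0.206
```

Run:
```python
from h import *
c=rep(.1,.0); swing(c,.1,.0,5)
```

```text
t 8.18 pos [ 0.704 -0.139  0.295] F [-0.6 -2.   4.9] M [-0.53  0.06  0.12] w 0.206 q [ 0.05  0.69  0.33  1.23 -0.57  1.66  0.88]
err rot [ 0.006 -0.004 -0.   ] pos tool cm [0.16 0.1  0.5 ]
offset [[-0.41, -0.0, 0.39], [-0.41, -0.0, 0.39], [-0.41, -0.0, 0.39], [-0.41, -0.0, 0.39], [-0.41, -0.0, 0.39]] 
 twist [[0.0, 0.02, 0.0], [0.0, 0.02, 0.0], [0.0, 0.02, 0.0], [0.0, 0.02, 0.0], [0.0, 0.02, 0.0]]
```

apply_moves:
  fingers: [0,0,0,0,0]
  offset:
    - [-0.4,0,0.47]
    - [-0.4,0,0.47]
    - [-0.4,0,0.47]
    - [-0.4,0,0.45]
    - [-0.4,0,0.4]
  twist:
    - [0,0.02,0]
    - [0,0.02,0]
    - [0,0.02,0]
    - [0,0.02,0]
    - [0,0.02,0]

```text
clock: 8.6
eef_pos: [0.707, -0.1466, 0.2649]
ee_rot: [-1.351, -2.175, -0.46]
wrist_force: [0.8, -2.6, 7.2]
width: 0.205
```

Run:
```python
from h import *
c=rep(.0,.0)
print("F in tool",c[0].inv().apply(__import__('rig').bot.get_obs()["wrist_force"]))
```

```text
t 8.6 pos [ 0.707 -0.147  0.265] F [ 0.8 -2.6  7.2] M [-0.47  0.14  0.26] w 0.205 q [ 0.1   0.75  0.3   1.2  -0.63  1.72  0.91]
err rot [ 0.01  -0.016 -0.001] pos tool cm [0.39 0.18 0.35]
F in tool [ 2.22096743 -0.38378108 -7.38135064]
```

apply_moves:
  fingers: [0,0,0,0,0]
  offset:
    - [0,0,0.15]
    - [0,0,0.2]
    - [0,0,0.2]
    - [0,0,0.2]
    - [0,0,0.2]
  twist:
    - [0,-0.005,0]
    - [0,-0.005,0]
    - [0,-0.005,0]
    - [0,0,0]
    - [0,0,0]

```text
clock: 9.02
eef_pos: [0.705, -0.146, 0.2634]
ee_rot: [-1.357, -2.177, -0.468]
wrist_force: [1.3, -4.7, 10.1]
width: 0.207
```

Run:
```python
from h import *
c=rep(.0,.0)
print("F in tool",c[0].inv().apply(__import__('rig').bot.get_obs()["wrist_force"]))
```

```text
t 9.02 pos [ 0.705 -0.146  0.263] F [ 1.3 -4.7 10.1] M [-0.39  0.2   0.23] w 0.207 q [ 0.1   0.75  0.3   1.22 -0.63  1.7   0.91]
err rot [ 0.018 -0.014 -0.001] pos tool cm [0.37 0.32 0.15]
F in tool [  2.18146836  -0.7159503  -10.93729219]
```

apply_moves:
  fingers: [0,0,0,0,0]
  offset:
    - [0,0,0.3]
    - [0,0,0.35]
    - [0,0,0.35]
    - [0,0,0.35]
    - [0,0,0.35]
  twist:
    - [0,0,0]
    - [0,0,0]
    - [0,0,0]
    - [0,0,0]
    - [0,0,0]

```text
clock: 9.43
eef_pos: [0.7022, -0.1467, 0.2636]
ee_rot: [-1.366, -2.181, -0.484]
wrist_force: [0.5, -6.1, 13.2]
width: 0.211
```

Run:
```python
from h import *
from rig import imaging
import cv2
c=rep(.0,.0)
print("F in tool",c[0].inv().apply(__import__('rig').bot.get_obs()["wrist_force"]))
a=imaging.get_image("side")["image"][150:450,220:520]
cv2.imwrite("pics/s4.png",cv2.resize(a,(600,600)))
```

```text
t 9.43 pos [ 0.702 -0.147  0.264] F [ 0.5 -6.1 13.2] M [-0.27  0.53  0.43] w 0.211 q [ 0.1   0.74  0.3   1.23 -0.64  1.69  0.92]
err rot [ 0.034 -0.01  -0.001] pos tool cm [0.31 0.61 0.15]
F in tool [  3.24724861  -1.80223015 -14.03634347]
```

View pics/s4.png

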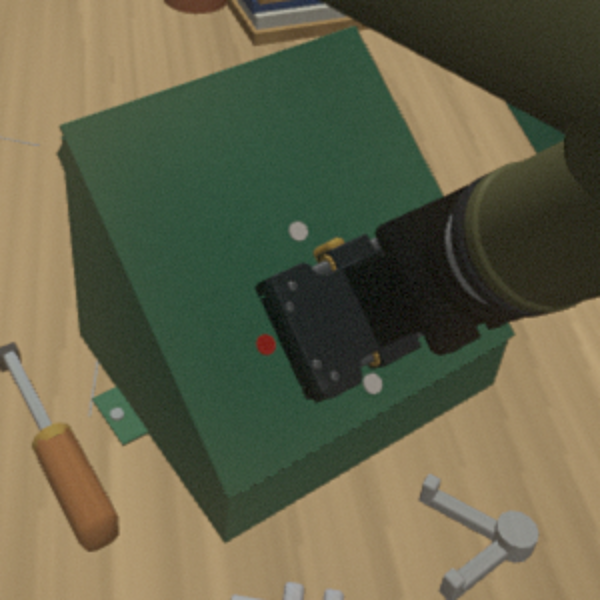

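The lid is shut, with no gap along the side, and the press force is above spring level while the position has stopped advancing. Next I'll turn to locked while pressing and correct the small drift.

apply_moves:
  fingers: [0,0,0,0,0]
  offset:
    - [0.05,0.12,0.35]
    - [0.05,0.12,0.35]
    - [0.05,0.12,0.35]
    - [0.05,0.1,0.35]
    - [0.05,0.1,0.35]
  twist:
    - [0.008,-0.002,0.05]
    - [0.008,-0.002,0.1]
    - [0.008,-0.002,0.1]
    - [0.008,-0.002,0.1]
    - [0.008,-0.002,0.1]

```text
clock: 9.9
eef_pos: [0.7053, -0.1438, 0.2646]
ee_rot: [-1.799, -1.787, -0.276]
wrist_force: [2.7, -6.2, 10.9]
width: 0.21
```

Run:
```python
from h import *
c=rep(.0,.45)
print("F in tool",c[0].inv().apply(__import__('rig').bot.get_obs()["wrist_force"]))
```

```text
t 9.9 pos [ 0.705 -0.144  0.265] F [ 2.7 -6.2 10.9] M [-0.36  0.02  0.32] w 0.21 q [ 0.05  0.75  0.39  1.22 -0.67  1.71  0.47]
err rot [ 0.012 -0.007 -0.016] pos tool cm [0.23 0.12 0.13]
F in tool [  0.76763096  -0.57246761 -12.81483655]
```

apply_moves:
  fingers: [0,0,0,0,0]
  offset:
    - [0.05,0.06,0.4]
    - [0.05,0.06,0.4]
    - [0.05,0.06,0.4]
    - [0.05,0.06,0.4]
    - [0.05,0.06,0.4]
  twist:
    - [0.005,-0.004,0.1]
    - [0.005,-0.004,0.1]
    - [0.005,-0.004,0.1]
    - [0.005,-0.004,0.1]
    - [0.005,-0.004,0.1]

```text
clock: 10.32
eef_pos: [0.7068, -0.1419, 0.2652]
ee_rot: [-2.184, -1.259, -0.052]
wrist_force: [2.1, -7.4, 15.0]
width: 0.21
```

Run:
```python
from h import *
c=rep(.0,.95)
print("F in tool",c[0].inv().apply(__import__('rig').bot.get_obs()["wrist_force"]))
```

```text
t 10.32 pos [ 0.707 -0.142  0.265] F [ 2.1 -7.4 15. ] M [-0.23  0.23  0.28] w 0.21 q [-0.01  0.77  0.48  1.22 -0.71  1.74 -0.02]
err rot [ 0.008  0.002 -0.037] pos tool cm [ 0.01 -0.03  0.12]
F in tool [  0.27353496  -2.8929861  -16.56481974]
```

apply_moves:
  fingers: [0,0,0,0,0]
  offset:
    - [0.03,0.03,0.38]
    - [0.03,0.03,0.38]
    - [0.03,0.03,0.38]
    - [0.03,0.03,0.38]
    - [0.03,0.03,0.38]
  twist:
    - [0.004,-0.003,0.1]
    - [0.004,-0.003,0.1]
    - [0.004,-0.003,0.1]
    - [0.004,-0.003,0.1]
    - [0.004,-0.003,0.1]

```text
clock: 10.73
eef_pos: [0.707, -0.1426, 0.2647]
ee_rot: [-2.44, -0.652, 0.157]
wrist_force: [2.8, -6.8, 14.1]
width: 0.205
```

Run:
```python
from h import *
c=rep(.0,1.571)
print("F in tool",c[0].inv().apply(__import__('rig').bot.get_obs()["wrist_force"]))
```

```text
t 10.73 pos [ 0.707 -0.143  0.265] F [ 2.8 -6.8 14.1] M [-0.35  0.23  0.18] w 0.205 q [-0.06  0.79  0.58  1.22 -0.77  1.76 -0.52]
err rot [ 0.005 -0.004  0.06 ] pos tool cm [ 0.01 -0.12  0.12]
F in tool [ -0.33753058  -2.29728013 -15.75421928]
```

Finish against the stop, still pressing, and hold for a moment.

apply_moves:
  fingers: [0,0,0,0,0]
  offset:
    - [0.02,0,0.38]
    - [0.02,0,0.38]
    - [0.02,0,0.38]
    - [0.02,0,0.38]
    - [0.02,0,0.38]
  twist:
    - [0.004,-0.003,0.05]
    - [0.004,-0.003,0.03]
    - [0.004,-0.003,0.01]
    - [0.004,-0.003,0]
    - [0.004,-0.003,0]

```text
clock: 11.15
eef_pos: [0.7061, -0.144, 0.264]
ee_rot: [-2.467, -0.528, 0.189]
wrist_force: [2.1, -7.8, 13.4]
width: 0.21
```

apply_moves:
  fingers: [0,0,0,0,0]
  offset:
    - [0.0,0,0.1]
    - [0.0,0,0]
    - [0,0,0]
    - [0,0,0]
    - [0,0,0]
  twist:
    - [0,0,0]
    - [0,0,0]
    - [0,0,0]
    - [0,0,0]
    - [0,0,0]

```text
clock: 11.57
eef_pos: [0.7063, -0.1462, 0.2655]
ee_rot: [-2.461, -0.527, 0.183]
wrist_force: [-0.2, -1.6, 5.9]
width: 0.207
```

Run:
```python
from h import *
c=rep(.0,1.571)
print("F in tool",c[0].inv().apply(__import__('rig').bot.get_obs()["wrist_force"]))
```

```text
t 11.57 pos [ 0.706 -0.146  0.266] F [-0.2 -1.6  5.9] M [-0.49  0.    0.28] w 0.207 q [-0.06  0.8   0.59  1.22 -0.79  1.77 -0.6 ]
err rot [-0.007 -0.017 -0.036] pos tool cm [ 0.21 -0.31  0.37]
F in tool [-0.866545   -2.38187039 -5.51590158]
```

With the press eased the lid has risen only about 2.5 mm, or roughly 0.012 rad. That matches the lock's play, so I'll release.

apply_moves:
  fingers: [3,6,8.7,8.7,8.7]
  offset:
    - [0,0,0]
    - [0,0,0]
    - [0,0,0]
    - [0,0,0]
    - [0,0,0]
  twist:
    - [0,0,0]
    - [0,0,0]
    - [0,0,0]
    - [0,0,0]
    - [0,0,0]

```text
clock: 11.98
eef_pos: [0.706, -0.1448, 0.2603]
ee_rot: [-2.456, -0.523, 0.19]
wrist_force: [-0.3, -0.0, 1.2]
width: 0.502
```

apply_moves:
  fingers: [8.7,8.7,8.7,8.7,8.7]
  offset:
    - [0,0,0]
    - [0,0,0]
    - [0,0,-0.3]
    - [0,0,-0.8]
    - [0,0,-1]
  twist:
    - [0,0,0]
    - [0,0,0]
    - [0,0,0]
    - [0,0,0]
    - [0,0,0]

```text
clock: 12.4
eef_pos: [0.7113, -0.1542, 0.2747]
ee_rot: [-2.452, -0.523, 0.197]
wrist_force: [-0.3, -0.1, -0.3]
width: 0.882
```

apply_moves:
  fingers: [8.7,8.7,8.7,8.7,8.7]
  offset:
    - [0,0,-2]
    - [0,0,-2]
    - [0,0,-2]
    - [0,0,-2]
    - [0,0,-2]
  twist:
    - [0,0,0]
    - [0,0,0]
    - [0,0,0]
    - [0,0,0]
    - [0,0,0]

```text
clock: 12.82
eef_pos: [0.7385, -0.2108, 0.3603]
ee_rot: [-2.452, -0.525, 0.199]
wrist_force: [0.1, 0.0, 0.2]
width: 0.997
```

apply_moves:
  fingers: [8.7,8.7,8.7,8.7,8.7]
  offset:
    - [0,0,0]
    - [0,0,0]
    - [0,0,0]
    - [0,0,0]
    - [0,0,0]
  twist:
    - [0,0,0]
    - [0,0,0]
    - [0,0,0]
    - [0,0,0]
    - [0,0,0]

```text
clock: 13.23
eef_pos: [0.7381, -0.215, 0.3645]
ee_rot: [-2.458, -0.523, 0.192]
wrist_force: [-0.0, 0.2, 0.8]
width: 1.001
```

Run:
```python
from h import *
from rig import imaging,nets
import cv2
c=cur()
r=imaging.get_image("side");a=r["image"]
cv2.imwrite("pics/s5.png",cv2.resize(a[150:480,200:600],(727,600)))
for th in (0,.01,.05,.2):
    Rl,t=lidT(P0,th); print(th,proj(r,t+Rl.apply([[-.19,0,.035],[-.267,.132,.005],[-.267,-.132,.005]])).round(1).tolist())
for t in ["lock_grip","bending_iron","typebar_guide","escapement_rocker"]:
    print(t,[(np.round(d["location"],1).tolist(),round(d["confidence"],2)) for d in nets.spot_point(t,"side")[:2]])
```

```text
t 13.23 pos [ 0.738 -0.215  0.364] F [-0.   0.2  0.8] M [-0.74 -0.08  0.02] w 1.001 q [ 0.09  0.86  0.58  0.9  -0.81  2.   -0.68]
0 [[396.4, 298.8], [332.2, 396.9], [477.0, 315.9]]
0.01 [[397.0, 298.3], [332.9, 396.8], [478.1, 315.6]]
0.05 [[399.1, 296.2], [335.7, 396.4], [482.5, 314.2]]
0.2 [[406.2, 285.9], [345.6, 391.8], [498.3, 306.0]]
lock_grip [([396.0, 299.8], 0.75)]
bending_iron [([245.2, 376.7], 0.7)]
typebar_guide [([372.8, 466.8], 0.71)]
escapement_rocker [([472.4, 420.4], 0.66)]
```

View pics/s5.png

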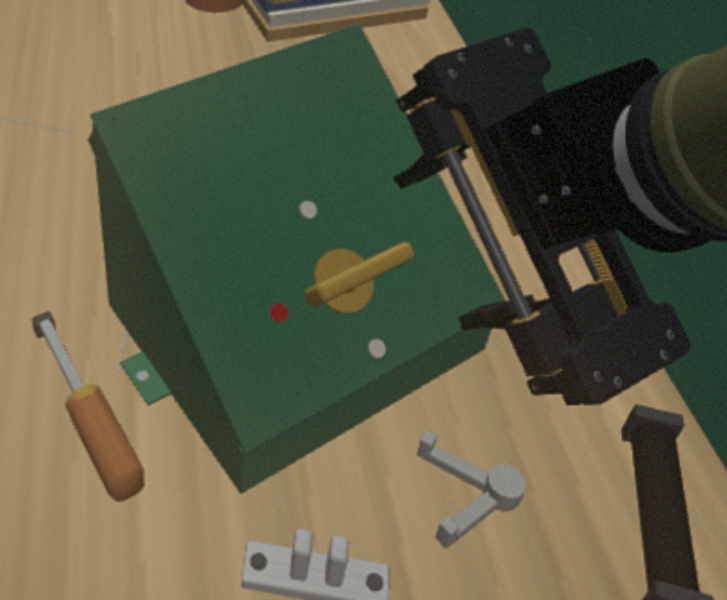

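The lid is shut with nothing touching it. The bar lies across it at the red dots, the grip is at (396,300) against (397,298) predicted for shut, and the loose parts have not moved. Handing in.

```bash
python3 -c "
from rig import finish_job
print(finish_job())"
```

```text
the job is handed in; nothing more can be done
None
```

The chest lid is shut and held by its lock, and I handed the job in at about 13 s. `finish_job` gives no verdict, so this rests on my own checks.

I gripped the brass handle and turned it to open with the lid up. I then pressed the lid down to its stop, turned the handle to locked while pressing at 13–17 N, let go and backed the gripper off.

**Last checks:**
- **Lid:** With the gripper clear, the network puts the grip at pixel (396, 300); the fitted model predicts (397, 298) for shut. When I eased the press, the lid rose only about 2.5 mm, which fits the lock's play.
- **Handle:** The bar lies across the lid at the red dots.
- **Loose parts:** All three are within 3 px of where they started.
- **Contact:** The wrist force is near zero, so the robot is touching nothing.

**One reading disagreed:** the gripper opening on the bar read about 18 mm, where the bar is given as 14 mm. I did not find out why; the grip held without slipping throughout.

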